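Ring for the packer and point out the goods of an order

TASK

Ring the call bell by pressing its brass knob fully down and letting it go, to fetch the packer. Then show what the order needs: point with the fingertips from just above, a few centimetres over the middle of its top, at the red foil balloon weight, dwelling there for two to three seconds, and then in the same way at the confetti jar with the white lid. Do not touch or move any weight or jar, pass high over the others so that you never seem to point at one of them, and finish clear of everything.

Things in the scene. Friction and masses are not known exactly. Their poses are not given: they have to be found in the camera images.
- bell_knob_top (a point): centre of the top of the brass knob of the desk call bell. The bell is a steel dome 77 mm across on a black foot 82 mm across, fixed to the desk; the knob is 21 mm across, 10 mm high, its top 65 mm above the desk when free (21 mm above the dome's crown). Pressed straight down it travels 6 mm, against a spring of 1.6 N at first and 4 N when fully down; z up
- bell_knob (a joint): travel of the bell's knob in m: 0 free, grows as it is pressed down, 0.006 fully down; springs back by itself
- red_weight_top (a point): balloon weight wrapped in foil like a small sack, upright, body 64 mm across and 53 mm tall, tied neck that flares to 44 mm across at the top, 72 mm tall in all, RED foil; this point is the centre of its top face, z up. Loose on the desk, under 0.25 kg. The first thing to point at
- white_lid_jar_top (a point): confetti jar with a screw lid, upright, 62 mm across, 92 mm tall over the lid, magenta and purple confetti, WHITE lid; this point is the centre of its top face, z up. Loose on the desk, under 0.25 kg. The second thing to point at
- gold_weight_top (a point): balloon weight wrapped in foil like a small sack, upright, body 64 mm across and 53 mm tall, tied neck that flares to 44 mm across at the top, 72 mm tall in all, gold foil; this point is the centre of its top face, z up. Loose on the desk, under 0.25 kg. Not to be touched or pointed at
- blue_jar_top (a point): confetti jar with a screw lid, upright, 62 mm across, 92 mm tall over the lid, blue confetti, brownish-gold lid; this point is the centre of its top face, z up. Loose on the desk, under 0.25 kg. Not to be touched or pointed at
- yellow_jar_top (a point): confetti jar with a screw lid, upright, 62 mm across, 92 mm tall over the lid, yellow confetti, black lid; this point is the centre of its top face, z up. Loose on the desk, under 0.25 kg. Not to be touched or pointed at
- cabinet_corner (a point): foot of the nearest upright corner of the tall black cabinet (960 mm high, always in the same place) on the robot's right: from there its end wall runs away to the right (350 mm in +x 0.5, -y 0.87) and its shelf front runs away to the left (1.4 m in +x 0.87, +y 0.5). The arm must not hit it: reach out only once turned to the left of it
Mind the look-alikes: they are no part of the job. Leave any green or orange look-alike of the part that bears white_lid_jar_top alone. What is shaped like the part that bears bell_knob_top but green is not meant.

How it is judged:
On the way, in this order (a step that is already met when the one before it is completed fails the run):
1. the bell's knob is pressed down (at least 4.5 of its 6 mm) (value of joint bell_knob above 0.0045 m), for 0.02 s.
2. the knob is let go and springs back (value of joint bell_knob below 0.001 m), for 0.05 s.
3. point at the red weight: grasp point within 25 mm of its axis and 22 to 90 mm above its top, for 1.5 s (horizontal distance between the grasp point and red_weight_top below 0.025 m and z of the grasp point in the frame of red_weight_top between 0.022 and 0.09 m), for 1.5 s.
4. point at the white-lidded jar: grasp point within 25 mm of its axis and 22 to 90 mm above its top, for 1.5 s (horizontal distance between the grasp point and white_lid_jar_top below 0.025 m and z of the grasp point in the frame of white_lid_jar_top between 0.022 and 0.09 m), for 1.5 s.
At the end, for the whole second after the job is handed in: the bell's knob is up again, and every weight and jar stands upright (within 0.08 rad) within 6 mm of where it stood (value of joint bell_knob below 0.001 m and distance of each of red_weight_top, white_lid_jar_top, gold_weight_top, blue_jar_top, yellow_jar_top from where it was at the start of the episode below 0.006 m and angle between each of red_weight_top, white_lid_jar_top, gold_weight_top, blue_jar_top, yellow_jar_top's own z axis and vertical below 0.08 rad); the robot touches nothing.
It fails at once if the robot touches a weight or a jar (contact force between any of the fingers, the arm and balloon_weight_1 above 0.3 N or contact force between any of the fingers, the arm and confetti_jar_1 above 0.3 N or contact force between any of the fingers, the arm and balloon_weight_2 above 0.3 N or contact force between any of the fingers, the arm and confetti_jar_2 above 0.3 N or contact force between any of the fingers, the arm and confetti_jar_3 above 0.3 N).
It fails at once if the grasp point passes low (less than 70 mm) over the middle (25 mm) of the top of a weight or jar that is not in the order ((horizontal distance between the grasp point and gold_weight_top below 0.025 m and z of the grasp point in the frame of gold_weight_top between -0.1 and 0.07 m) or (horizontal distance between the grasp point and blue_jar_top below 0.025 m and z of the grasp point in the frame of blue_jar_top between -0.1 and 0.07 m) or (horizontal distance between the grasp point and yellow_jar_top below 0.025 m and z of the grasp point in the frame of yellow_jar_top between -0.1 and 0.07 m)).
It also fails if it takes over 54 s, if anything falls off the work surface, if the arm or the gripper's body presses on something with over 40 N, if the wrist force passes 120 N, or if a joint passes its speed limit or range.

ROBOT

A 6-joint arm with a two-finger parallel gripper is mounted at the origin on a cart in front of the work surface, level with it; the furniture and walls round the work are solid. World frame = base frame: x ahead of the robot, y to its left, z up, the work surface at z = 0. Lengths are in m, angles in rad, forces in N, time in s.
With the tool pointing down it reaches from about 0.325 to 0.775 m from the base axis. Payload 9.3 kg.
Tool frame: the origin (TCP) lies at the centre of the arm's flange, where the gripper is bolted on; the fingertips stand 173 mm ahead of it and the grasp point (between the pads) lies 155 mm ahead of it (arm.pinch_z is the distance from the TCP to the grasp point, in m); z points along the fingers, y is the line along which they close (so a half turn about z gives the same grasp; the last joint's range is limited). The gripper opens to 85 mm and grips with 20 to 120 N. Pads are 22 mm wide; open, the fingers measure 114 mm over their backs; the gripper's body (76 mm by 85 mm) begins 54 mm behind the grasp point. The pads swing forward as they close: fully open they stand 13 mm farther back than shut.
Start: joints at [-1.431, 0.259, 0.021, 1.334, 0, 1.418], TCP at [0.159, -0.527, 0.405] pointing down, gripper open.
Joint ranges: [-3.04, 3.04], [-0.91, 1.82], [-1.04, 1.36], [-1.92, 1.95], [-1.52, 1.45], [-3.14, 3.14]. Speed limits (rad/s): [2.22, 2.22, 2.79, 3.14, 3.14, 3.14].

INTERFACE

Orientations are given as a rotation vector (axis times angle).
In Python, from rig import arm, viewer, workorder, spotter gives the robot as it stands. The module is installed in compiled form; this text tells all that it offers.
- The arm moves only by the shell command python3 -m crank 'ROWS' [OPENING] [FORCE]. ROWS is JSON, a list of rows, each a list of 4 numbers: the shift along the tool's x, y, z in mm, then the turn about the tool's z in rad. In form: [[dx, dy, dz, twist], ...]. A call has 1 to 10 rows; each row is the pose to reach, as a shift and turn from the pose commanded when the call began, along the tool's axes at that moment; what a row does not reach only later rows make up. A row lasts 1/10 s, in which the tool goes at most 50 mm and 8.59 degrees, less where a joint would pass 70% of its speed; a pose out of reach is approached as far as the arm can. A call with a gripper value outside its range is refused whole. OPENING is the finger opening in mm, from 0 to 85.4, set as the call begins (- or left out, the last holds). The fingers move at their own pace and stop on an object; FORCE is the grip in N (left out, the last holds). Time passes only in rows, so rows that repeat a pose let the fingers close. It gives the time, the measured TCP pose, the force, the opening and the grip force at its end, in the units of the state.
- arm.read_state(): the state, without advancing time (a new reading comes with each control period).
- viewer.grab_frame(name): name is "scene" or "top" or "wrist"; returns a dict with "frame" (384x512x3 uint8, red, green, blue), "depth" (384x512 float32, m along the optical axis (not along the pixel's ray), 0 where there is no reading), "mtx" (3x3 intrinsics, pixels), "R" (3x3) and "t" (3): a world point X has camera coordinates R X + t. Camera axes: x right, y down, z forward; pixel columns grow to the right and rows downward; lengths in m; the calibration is good to about 2 mm. A picture is of the moment at which its call begins.
- workorder.hand_in(): hands the job in; it is judged then, once.
Trained networks look in a picture, given as the dict that the camera call returned (one of the last four; its "shot" number tells which), for a name from the list of things; names that differ only in an ending like _2 or _b are one class to them, and where a whole thing is asked for, a point or a joint stands for the part that bears it (a point fixed in the world has none). Each returns a list of dicts, best first, with "score" (0 to 1); they miss things now and then, are a little off and sometimes report something else, mostly with a low value. They report only what shows in the picture. A call takes as long as a camera call. They do not tell look-alikes from the thing itself.
- spotter.outline_of(picture, query): "region" (384x512 bool, what is visible of it) and "location" ([column, row] in pixels, amid what is visible of it).
The state is a dict: "clock": time; "q": joint angles; "qvel": joint speeds; "tau": joint torques, N m; "ee_pos": TCP position; "tool_rot": TCP orientation; "contact_force": force on the tool from outside, world axes, zero at the start; "moment": the same for the moment, N m; "finger_gap": finger opening in m; "gripper_force": force on a finger pad.
Only numpy, scipy, OpenCV 4.12 (cv2) and the standard library are available. Lean on these libraries where they do the work, as an engineer would, in place of code of your own. Each camera call takes 0.05 s, during which the arm holds its last target. There are 200 camera calls.

## Working session

There is one attempt and no reset: what is moved stays moved. The work goes in short steps, Python scripts to look and compute and a shell command to move; the robot and the scene stay as the last step left them, time stands still between calls to the robot, and variables do not carry over. Pictures are saved under pics/ and viewed, at most 10 in all, crops included, and the job is handed in when it is done.

```bash
mkdir -p pics
cat > h.py <<'E'
import numpy as np, cv2
from rig import arm, viewer, workorder, spotter
from scipy.spatial.transform import Rotation as Ro
def world(p,u,v,d):
    c=np.linalg.inv(p["mtx"])@np.stack([u*d,v*d,d]); return (p["R"].T@(c-np.array(p["t"])[:,None])).T
def cloud(p,m):
    v,u=np.nonzero(m&(p["depth"]>0)); return world(p,u,v,p["depth"][v,u])
E
python3 - <<'E'
from h import *
print(arm.read_state())
ims=[]
for n in ["scene","top"]:
    p=viewer.grab_frame(n); im=cv2.cvtColor(p["frame"],cv2.COLOR_RGB2BGR); cv2.imwrite(f"pics/{n}.png",im)
    for q in ["bell_knob_top","red_weight_top","white_lid_jar_top"]:
        for r in spotter.outline_of(p,q):
            w=cloud(p,r["region"])
            if len(w)==0: continue
            z=np.percentile(w[:,2],97); t=w[w[:,2]>z-.008]
            print(n,q,round(r["score"],2),np.round(r["location"]),"top",np.round((t.min(0)+t.max(0))/2,3),"ext",np.round(np.ptp(t,axis=0),3),"zmax",round(z,3),p["frame"][r["region"]].mean(0).round())
E
```

```text
{'clock': 0.0, 'q': array([-1.43059100e+00,  2.59180874e-01,  2.07500222e-02,  1.33369605e+00,
        1.02867767e-05,  1.41817524e+00]), 'qvel': array([ 0.00126759,  0.00187377, -0.00072691,  0.00055095, -0.00066717,
       -0.00132025]), 'tau': array([ 2.68860949e-04, -5.55641341e+01,  3.44528103e+01,  1.36641672e-02,
       -3.73771791e-04, -1.51367720e-05]), 'ee_pos': array([ 0.15874025, -0.52653463,  0.40406754]), 'tool_rot': array([-3.10666362e+00, -4.58134906e-01, -2.91205793e-05]), 'contact_force': array([ 0.20947704, -0.10448534,  0.17323705]), 'moment': array([-0.05515208, -0.00794871,  0.05436083]), 'gripper_force': 0.0, 'finger_gap': 0.08539379702803479}
scene bell_knob_top 0.56 [264. 248.] top [0.419 0.388 0.062] ext [0.017 0.019 0.007] zmax 0.065 [200. 149.  76.]
scene red_weight_top 0.66 [301. 225.] top [0.417 0.256 0.069] ext [0.042 0.045 0.011] zmax 0.072 [149.  37.  42.]
scene red_weight_top 0.2 [334. 199.] top [0.41  0.134 0.069] ext [0.041 0.043 0.01 ] zmax 0.072 [161. 121.  53.]
scene white_lid_jar_top 0.86 [217. 290.] top [0.344 0.58  0.243] ext [0.177 0.11  0.3
[... 355 characters left out ...]
.065 [171. 139.  63.]
top bell_knob_top 0.54 [220. 244.] top [0.423 0.387 0.062] ext [0.02  0.018 0.007] zmax 0.066 [165. 137.  73.]
top bell_knob_top 0.29 [276. 244.] top [0.42  0.254 0.07 ] ext [0.042 0.043 0.009] zmax 0.073 [143.  38.  43.]
top red_weight_top 0.71 [277. 243.] top [0.42  0.254 0.07 ] ext [0.042 0.043 0.009] zmax 0.073 [143.  38.  43.]
top white_lid_jar_top 0.96 [177. 206.] top [0.503 0.477 0.091] ext [0.057 0.056 0.011] zmax 0.094 [158. 154. 150.]
top white_lid_jar_top 0.92 [144. 249.] top [0.409 0.551 0.09 ] ext [0.056 0.057 0.009] zmax 0.094 [ 47. 115.  53.]
top white_lid_jar_top 0.68 [191. 161.] top [0.606 0.457 0.091] ext [0.056 0.058 0.009] zmax 0.093 [158. 102.  28.]
```

```bash
cd pics; python3 -c "
import cv2,numpy as np
a=cv2.imread('scene.png');b=cv2.imread('top.png')
cv2.imwrite('both.png',cv2.resize(np.hstack([a,b]),(800,300),interpolation=cv2.INTER_AREA))"
```

```text
(no output)
```

View pics/top.png

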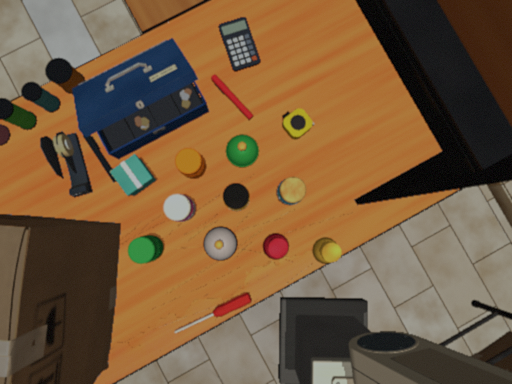

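View pics/scene.png

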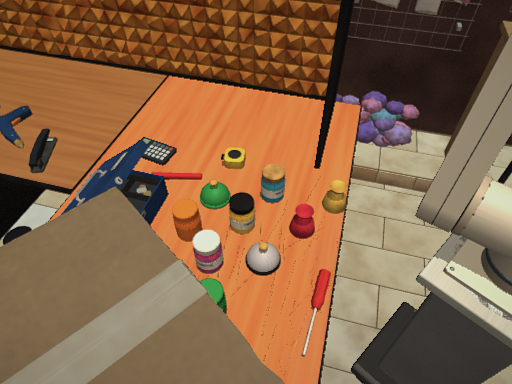

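Candidates in the top image:
- **Bell:** steel at (220,244), or the green look-alike at (242,150).
- **Red weight:** red at (276,246), or gold at (327,250).
- **Jar:** white lid at (178,207), orange (190,163), green (145,249), black lid (236,196), or brownish-gold lid (291,190).

By the description I choose the steel bell, the red weight and the white-lidded jar. The box stands on the left and the cabinet corner is near (357,200). I'll check the choice in one close crop.

```bash
cat >> h.py <<'E'
def rel(pts):
    "shift in mm along the tool's axes to bring the grasp point to each world point"
    s=arm.read_state(); R=Ro.from_rotvec(s["tool_rot"]).as_matrix(); g=s["ee_pos"]+R[:,2]*arm.pinch_z
    print("t",round(s["clock"],2),"grasp",g.round(4),"yaw",round(np.arctan2(R[1,0],R[0,0]),3),"q",s["q"].round(2),"F",np.round(s["contact_force"],1))
    for p in pts: print(p,(R.T@(np.array(p)-g)*1000).round(1))
E
python3 - <<'E'
from h import *
p=viewer.grab_frame("top")
cv2.imwrite("pics/crop.png",cv2.cvtColor(cv2.resize(p["frame"][130:290,120:350],None,fx=3,fy=3,interpolation=cv2.INTER_CUBIC),cv2.COLOR_RGB2BGR))
d=p["depth"]
for n,(u,v) in dict(corner=(352,202),corner_in=(362,198),box1=(60,300),box2=(110,230),box3=(90,330),gold=(327,250),blue=(291,188),black=(236,195)).items():
    print(n,world(p,np.array([u]),np.array([v]),d[[v],[u]]).round(3))
a=lambda r,az:[r*np.cos(az),r*np.sin(az),.26]
rel([a(.38,np.radians(k)) for k in (-73,-60,-45,-30,-15,0,15,30,42)])
E
```

```text
corner [[0.53  0.068 0.   ]]
corner_in [[0.535 0.065 0.071]]
box1 [[0.34  0.624 0.285]]
box2 [[0.45  0.623 0.078]]
box3 [[0.257 0.623 0.159]]
gold [[0.416 0.143 0.069]]
blue [[0.551 0.229 0.092]]
black [[0.533 0.349 0.092]]
t 0.45 grasp [ 0.1587 -0.5266  0.2499] yaw 0.293 q [-1.43  0.26  0.02  1.33  0.    1.42] F [1.  0.7 0. ]
[np.float64(0.11110124779463998), np.float64(-0.3633958072659535), 0.26] [   1.5 -170.   -10.1]
[np.float64(0.19000000000000006), np.float64(-0.32908965343808666), 0.26] [  86.9 -180.   -10.1]
[np.float64(0.2687005768508881), np.float64(-0.26870057685088805), 0.26] [ 179.7 -215.1  -10. ]
[np.float64(0.3290896534380867), np.float64(-0.18999999999999997), 0.26] [ 260.2 -273.1  -10. ]
[np.float64(0.367051813989846), np.float64(-0.09835123713895788), 0.26] [ 323.  -349.9  -10. ]
[np.float64(0.38), np.float64(0.0), 0.26] [ 363.8 -440.3  -10. ]
[np.float64(0.367051813989846), np.float64(0.09835123713895788), 0.26] [ 379.8 -538.2  -10. ]
[np.float64(0.3290896534380867), np.float64(0.18999999999999997), 0.26] [ 369.9 -636.9  -10. ]
[np.float64(0.28239503368140983), np.float64(0.25426963041636613), 0.26] [ 343.8 -711.9  -10. ]
```

View pics/crop.png

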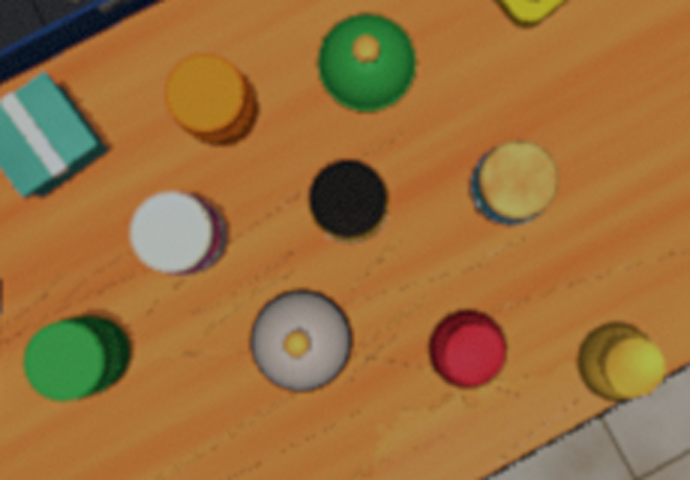

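The crop confirms it: the white lid with magenta confetti at crop (172,232), the steel bell with its brass knob at (298,342), and the red weight at (468,348). The green bell and the green and orange jars are look-alikes. Next I retract, then swing left at a small radius with the gripper shut.

```bash
python3 -m crank '[[0,-45,-5,0],[0,-90,-10,0],[0,-130,-15,0],[2,-170,-20,0],[45,-175,-20,-0.1],[87,-180,-20,-0.22],[133,-197,-20,-0.35],[180,-215,-20,-0.48],[220,-244,-20,-0.6],[260,-273,-20,-0.72]]' 0
python3 - <<'E'
from h import *
a=lambda r,az:[r*np.cos(az),r*np.sin(az),.26]
rel([a(.38,np.radians(k)) for k in (-30,-22,-15,-7,0,7,15,22,30,36,42)])
E
```

```text
clock: 1.45
ee_pos: [0.3298, -0.1885, 0.4248]
tool_rot: [2.743, 1.53, 0.0]
contact_force: [1.4, -1.3, -0.1]
finger_gap: 0.0005
gripper_force: 0.0
t 1.45 grasp [ 0.3299 -0.1885  0.2701] yaw 1.018 q [-0.74 -0.04 -0.27  1.34  0.    1.38] F [ 1.4 -1.3 -0.1]
[np.float64(0.3290896534380867), np.float64(-0.18999999999999997), 0.26] [-1.7  0.1 10.1]
[np.float64(0.35232986473537925), np.float64(-0.14235050549804656), 0.26] [51.1 -5.2 10.1]
[np.float64(0.367051813989846), np.float64(-0.09835123713895788), 0.26] [ 96.3 -15.7  10.1]
[np.float64(0.37716753762370236), np.float64(-0.04631035049395604), 0.26] [145.8 -34.5  10.1]
[np.float64(0.38), np.float64(0.0), 0.26] [186.7 -56.4  10.1]
[np.float64(0.37716753762370236), np.float64(0.04631035049395604), 0.26] [224.6 -83.2  10.1]
[np.float64(0.367051813989846), np.float64(0.09835123713895788), 0.26] [ 263.6 -119.1   10. ]
[np.float64(0.35232986473537925), np.float64(0.14235050549804656), 0.26] [ 293.3 -154.8   10. ]
[np.float64(0.3290896534380867), np.float64(0.18999999999999997), 0.26] [ 321.6 -199.6   10. ]
[np.float64(0.30742645786248), np.float64(0.2233583958711398), 0.26] [ 338.6 -235.5   10. ]
[np.float64(0.28239503368140983), np.float64(0.25426963041636613), 0.26] [ 351.8 -273.1    9.9]
```

```bash
python3 -m crank '[[48,-5,0,-0.13],[95,-16,0,-0.26],[142,-34,0,-0.39],[184,-56,0,-0.52],[222,-83,0,-0.65],[260,-119,0,-0.78],[290,-155,0,-0.9],[315,-195,0,-1.0],[333,-235,0,-1.1],[333,-235,0,-1.1]]'
python3 - <<'E'
from h import *
rel([[.421,.3875,.26],[.421,.3875,.12]])
p=viewer.grab_frame("wrist"); cv2.imwrite("pics/w1.png",cv2.cvtColor(p["frame"],cv2.COLOR_RGB2BGR))
E
```

```text
clock: 2.45
ee_pos: [0.3029, 0.2199, 0.4249]
tool_rot: [-1.531, -2.742, -0.001]
contact_force: [-0.6, -0.8, 0.1]
finger_gap: -0.0002
gripper_force: 0.0
t 2.45 grasp [0.3029 0.2201 0.2702] yaw 2.123 q [ 0.4  -0.05 -0.28  1.34  0.    1.42] F [-0.6 -0.8  0.1]
[0.421, 0.3875, 0.26] [ 80.5 188.4  10.4]
[0.421, 0.3875, 0.12] [ 80.4 188.3 150.4]
```

```bash
python3 -m crank '[[18,42,0,0],[36,84,0,0],[54,126,0,0],[72,168,0,0],[80,188,30,0],[80,188,70,0],[80,188,100,0],[80,188,100,0],[80,188,100,0]]'
python3 - <<'E'
from h import *
rel([[.421,.3875,.15]])
s=arm.read_state()
for n in ["wrist","top"]:
    p=viewer.grab_frame(n); im=cv2.cvtColor(p["frame"],cv2.COLOR_RGB2BGR)
    g=np.array(s["ee_pos"])
    for r in spotter.outline_of(p,"bell_knob_top"):
        w=cloud(p,r["region"])
        if len(w)==0: continue
        k=w[(w[:,2]>.058)&(w[:,2]<.07)]
        if len(k): print(n,round(r["score"],2),r["location"],np.median(k,axis=0).round(4),((k.min(0)+k.max(0))/2).round(4),len(k))
    cv2.imwrite(f"pics/{n}2.png",im)
E
```

```text
clock: 3.4
ee_pos: [0.4266, 0.3815, 0.3253]
tool_rot: [-1.548, -2.733, 0.001]
contact_force: [-0.4, 1.0, -0.0]
finger_gap: 0.0001
gripper_force: 0.0
t 3.4 grasp [0.4266 0.3814 0.1706] yaw 2.111 q [ 0.58  0.33 -0.08  1.16 -0.    1.61] F [-0.4  1.  -0. ]
[0.421, 0.3875, 0.15] [ 8.1 -1.7 20.6]
wrist 0.59 [421.0, 327.7] [0.6454 0.3461 0.0626] [0.647  0.3455 0.0625] 155
wrist 0.57 [244.6, 181.5] [0.4225 0.3874 0.0636] [0.4233 0.3865 0.0623] 449
top 0.45 [241.1, 147.8] [0.6477 0.3398 0.0631] [0.6489 0.3408 0.0629] 49
```

View pics/wrist2.png

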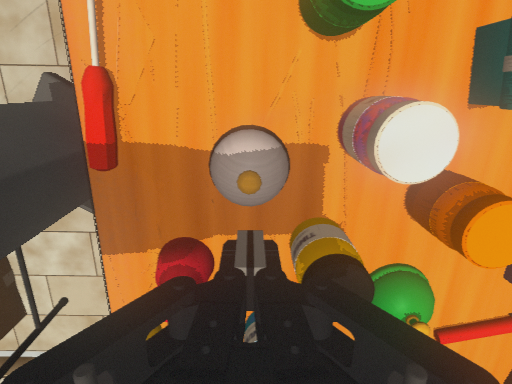

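The wrist view shows the brass knob at (249,181) on the steel bell, just ahead of the fingertips at (250,240). The red weight is at (185,262) and the white lid at (415,140). I'll correct sideways first, then descend.

```bash
python3 -m crank '[[7,-1,20,0],[7,-1,40,0],[7,-1,60,0],[7,-1,60,0],[7,-1,60,0]]' && python3 -c "
from h import *
rel([[.4222,.387,.083],[.4222,.387,.076]])"
```

```text
clock: 4.1
ee_pos: [0.4214, 0.3879, 0.2659]
tool_rot: [1.546, 2.735, 0.002]
contact_force: [-0.4, -1.0, 0.2]
finger_gap: -0.0002
gripper_force: 0.0
t 4.1 grasp [0.4215 0.3879 0.1112] yaw 2.113 q [ 0.6   0.37 -0.18  1.02  0.    1.63] F [-0.4 -1.   0.2]
[0.4222, 0.387, 0.083] [-1.2  0.1 28.2]
[0.4222, 0.387, 0.076] [-1.2  0.1 35.2]
```

```bash
python3 -m crank '[[-1,0,14,0],[-1,0,24,0],[-1,0,29,0],[-1,0,31,0],[-1,0,31,0]]' && python3 -m crank '[[0,0,2,0],[0,0,2,0]]'
```

```text
clock: 4.6
ee_pos: [0.4219, 0.387, 0.2342]
tool_rot: [1.545, 2.735, 0.001]
contact_force: [-0.1, -0.5, 3.2]
finger_gap: -0.0003
gripper_force: 1.5
clock: 4.8
ee_pos: [0.4218, 0.387, 0.2321]
tool_rot: [1.545, 2.735, 0.001]
contact_force: [0.5, -0.3, 3.8]
finger_gap: -0.0
gripper_force: 2.1
```

```bash
python3 -m crank '[[0,0,1,0],[0,0,1.5,0],[0,0,1.5,0]]'
```

```text
clock: 5.1
ee_pos: [0.4218, 0.387, 0.2317]
tool_rot: [1.545, 2.734, 0.003]
contact_force: [-2.9, -2.5, 15.5]
finger_gap: 0.0001
gripper_force: 7.7
```

The force jumps to 15 N, so the knob is at its stop. Now I let it go and rise.

```bash
python3 -m crank '[[0,0,-5,0],[0,0,-20,0],[0,0,-60,0],[0,0,-100,0],[0,0,-120,0],[0,0,-120,0],[0,0,-120,0]]'
python3 - <<'E'
from h import *
rel([[.419,.2555,.2],[.419,.2555,.125],[.503,.479,.2]])
p=viewer.grab_frame("wrist"); cv2.imwrite("pics/w3.png",cv2.cvtColor(p["frame"],cv2.COLOR_RGB2BGR))
for q in ["bell_knob_top","red_weight_top","white_lid_jar_top"]:
  for r in spotter.outline_of(p,q):
    w=cloud(p,r["region"])
    if len(w): z=np.percentile(w[:,2],97); k=w[abs(w[:,2]-z)<.008]; print(q,round(r["score"],2),np.round(r["location"]),((k.min(0)+k.max(0))/2).round(4),z.round(4),np.ptp(k,axis=0).round(3))
E
```

```text
clock: 5.8
ee_pos: [0.4215, 0.3868, 0.3498]
tool_rot: [-1.546, -2.735, 0.0]
contact_force: [-0.5, 0.6, -0.7]
finger_gap: -0.0002
gripper_force: 0.0
t 5.8 grasp [0.4215 0.3868 0.1951] yaw 2.113 q [ 0.6   0.32 -0.04  1.22  0.    1.62] F [-0.5  0.6 -0.7]
[0.419, 0.2555, 0.2] [-111.2  -69.9   -4.8]
[0.419, 0.2555, 0.125] [-111.2  -69.8   70.2]
[0.503, 0.479, 0.2] [ 36.9 117.4  -4.9]
bell_knob_top 0.59 [408. 315.] [0.647  0.3441 0.0618] 0.0655 [0.018 0.013 0.008]
bell_knob_top 0.55 [248. 182.] [0.4224 0.3866 0.0627] 0.0658 [0.018 0.02  0.008]
red_weight_top 0.92 [191. 257.] [0.4136 0.2641 0.0691] 0.0717 [0.031 0.022 0.009]
red_weight_top 0.34 [320. 253.] [0.5313 0.3565 0.0895] 0.093 [0.058 0.046 0.009]
white_lid_jar_top 0.96 [338.  18.] [0.4139 0.5386 0.0898] 0.0931 [0.048 0.035 0.009]
white_lid_jar_top 0.64 [386. 143.] [0.5041 0.4782 0.0898] 0.0932 [0.059 0.057 0.009]
white_lid_jar_top 0.59 [451. 214.] [0.5817 0.4572 0.0897] 0.0931 [0.107 0.058 0.009]
```

Knob is back up (0.066). On to the red weight.

```bash
python3 -m crank '[[-37,-23,-5,0],[-74,-46,-5,0],[-111,-70,-5,0],[-111,-70,0,0],[-111,-70,30,0],[-111,-70,55,0],[-111,-70,70,0],[-111,-70,70,0],[-111,-70,70,0]]' && python3 -c "
from h import *
rel([[.419,.2555,.125]])"
```

```text
clock: 6.9
ee_pos: [0.419, 0.256, 0.2801]
tool_rot: [-1.545, -2.735, 0.001]
contact_force: [-0.4, 0.6, 0.5]
finger_gap: 0.0001
gripper_force: 0.0
t 6.9 grasp [0.4189 0.256  0.1254] yaw 2.113 q [ 0.38  0.23 -0.35  0.99  0.    1.41] F [-0.4  0.6  0.5]
[0.419, 0.2555, 0.125] [-0.4 -0.1  0.4]
```

```bash
python3 -m crank '[[0,0,0,0],[0,0,0,0],[0,0,0,0],[0,0,0,0],[0,0,0,0],[0,0,0,0],[0,0,0,0],[0,0,0,0],[0,0,0,0],[0,0,0,0]]'; python3 -m crank '[[0,0,0,0],[0,0,0,0],[0,0,0,0],[0,0,0,0],[0,0,0,0],[0,0,0,0],[0,0,0,0],[0,0,0,0],[0,0,0,0],[0,0,0,0]]'
python3 - <<'E'
from h import *
p=viewer.grab_frame("scene"); cv2.imwrite("pics/s4.png",cv2.cvtColor(p["frame"],cv2.COLOR_RGB2BGR))
rel([[.419,.2555,.125],[.419,.2555,.24],[.504,.4785,.24],[.504,.4785,.142]])
E
```

```text
clock: 7.9
ee_pos: [0.419, 0.2557, 0.2802]
tool_rot: [-1.546, -2.735, 0.0]
contact_force: [0.0, 0.5, -0.7]
finger_gap: 0.0
gripper_force: 0.0
clock: 8.9
ee_pos: [0.419, 0.2557, 0.2802]
tool_rot: [-1.546, -2.735, -0.0]
contact_force: [-0.1, 0.4, 0.4]
finger_gap: 0.0001
gripper_force: 0.0
t 8.95 grasp [0.419  0.2557 0.1255] yaw 2.113 q [ 0.38  0.23 -0.35  0.99 -0.    1.41] F [ 0.3  0.2 -0. ]
[0.419, 0.2555, 0.125] [-0.2 -0.1  0.5]
[0.419, 0.2555, 0.24] [-2.000e-01 -1.000e-01 -1.145e+02]
[0.504, 0.4785, 0.24] [ 147.   187.8 -114.5]
[0.504, 0.4785, 0.142] [147.  187.8 -16.5]
```

View pics/s4.png

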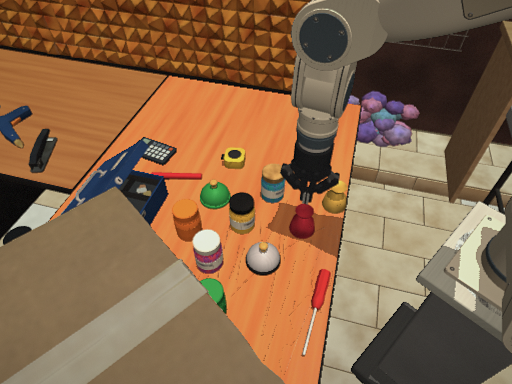

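The scene picture shows the fingertips right over the red weight at (303,205), with everything still standing. Next I rise, cross high and point at the white-lidded jar.

```bash
python3 -m crank '[[0,0,-40,0],[0,0,-80,0],[0,0,-114,0],[29,38,-114,0],[58,76,-114,0],[87,114,-114,0],[116,152,-114,0],[147,188,-114,0],[147,188,-114,0],[147,188,-114,0]]'
python3 - <<'E'
from h import *
rel([[.504,.4785,.24],[.504,.4785,.142]])
E
```

```text
clock: 9.95
ee_pos: [0.5043, 0.4796, 0.3925]
tool_rot: [-1.543, -2.735, 0.003]
contact_force: [-0.2, -0.5, 0.2]
finger_gap: -0.0002
gripper_force: 0.0
t 9.95 grasp [0.504  0.4793 0.2378] yaw 2.114 q [ 0.64  0.52  0.4   1.45 -0.    1.67] F [-0.2 -0.5  0.2]
[0.504, 0.4785, 0.24] [-0.7 -0.5 -2.2]
[0.504, 0.4785, 0.142] [-0.7 -0.2 95.8]
```

```bash
Z='[0,0,97,0]'; python3 -m crank '[[0,0,35,0],[0,0,65,0],[0,0,85,0],[0,0,95,0],[0,0,95,0],[0,0,95,0],[0,0,95,0]]' && python3 -m crank '[[0,0,0,0],[0,0,0,0],[0,0,0,0],[0,0,0,0],[0,0,0,0],[0,0,0,0],[0,0,0,0],[0,0,0,0],[0,0,0,0],[0,0,0,0]]' && python3 -m crank '[[0,0,0,0],[0,0,0,0],[0,0,0,0],[0,0,0,0],[0,0,0,0],[0,0,0,0],[0,0,0,0],[0,0,0,0],[0,0,0,0]]'
python3 - <<'E'
from h import *
p=viewer.grab_frame("scene"); cv2.imwrite("pics/s5.png",cv2.cvtColor(p["frame"],cv2.COLOR_RGB2BGR))
rel([[.504,.4785,.142]])
E
```

```text
clock: 10.65
ee_pos: [0.5044, 0.4785, 0.3009]
tool_rot: [1.546, 2.734, 0.004]
contact_force: [0.1, 0.5, 0.8]
finger_gap: 0.0003
gripper_force: 0.0
clock: 11.65
ee_pos: [0.5042, 0.4786, 0.2992]
tool_rot: [-1.546, -2.735, -0.0]
contact_force: [0.7, -0.2, -1.1]
finger_gap: 0.0
gripper_force: 0.0
clock: 12.55
ee_pos: [0.5042, 0.4786, 0.2992]
tool_rot: [-1.546, -2.735, 0.0]
contact_force: [-0.4, 0.6, -0.4]
finger_gap: -0.0002
gripper_force: 0.0
t 12.6 grasp [0.5042 0.4786 0.1445] yaw 2.113 q [0.64 0.55 0.21 1.23 0.   1.67] F [1.1 0.1 0.2]
[0.504, 0.4785, 0.142] [ 0.  -0.2  2.5]
```

View pics/s5.png

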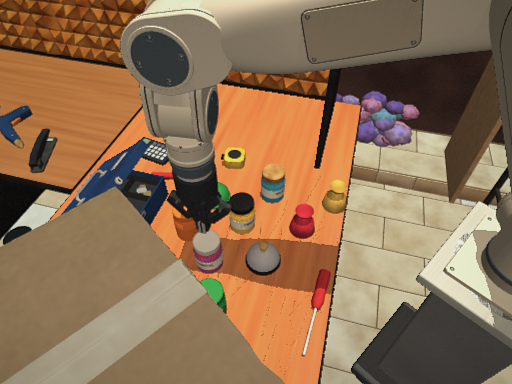

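The fingers stand over the white lid at (207,240), and the dwell is about 2 s. I retreat upward and back over the bell.

```bash
python3 -m crank '[[0,0,-40,0],[0,0,-80,0],[0,0,-110,0],[-18,-35,-110,0],[-36,-70,-110,0],[-45,-100,-110,0],[-45,-110,-110,0],[-45,-110,-110,0],[-45,-110,-110,0],[-45,-110,-110,0]]'
python3 - <<'E'
from h import *
rel([])
p=viewer.grab_frame("scene")
for q in ["bell_knob_top","red_weight_top","white_lid_jar_top"]:
  for r in spotter.outline_of(p,q):
    w=cloud(p,r["region"])
    if len(w): z=np.percentile(w[:,2],97); k=w[abs(w[:,2]-z)<.008]; print(q,round(r["score"],2),((k.min(0)+k.max(0))/2).round(3),z.round(3))
print(workorder.hand_in())
E
```

```text
clock: 13.6
ee_pos: [0.434, 0.3841, 0.4088]
tool_rot: [-1.545, -2.735, 0.0]
contact_force: [-0.2, -0.7, -0.0]
finger_gap: 0.0001
gripper_force: 0.0
t 13.6 grasp [0.4339 0.3841 0.2541] yaw 2.113 q [0.58 0.31 0.1  1.36 0.   1.61] F [-0.2 -0.7 -0. ]
bell_knob_top 0.42 [0.644 0.345 0.062] 0.065
red_weight_top 0.61 [0.417 0.254 0.069] 0.072
white_lid_jar_top 0.87 [0.5  0.48 0.09] 0.093
white_lid_jar_top 0.63 [0.405 0.541 0.091] 0.093
the job is handed in; nothing more can be done
None
```

I rang the bell to its stop and let it spring back, pointed for about 2 s each at the red weight and then the white-lidded jar, and handed the job in at about 13.6 s with the arm clear and nothing touched; no verdict was returned.

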